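Zero the depth rod in the setting block

ROBOT

A 6-joint arm with a two-finger parallel gripper is mounted at the origin on a cart in front of the work surface, level with it; the furniture and walls round the work are solid. World frame = base frame: x ahead of the robot, y to its left, z up, the work surface at z = 0. Lengths are in m, angles in rad, forces in N, time in s.
With the tool pointing down it reaches from about 0.325 to 0.75 m from the base axis. Payload 7.6 kg.
Tool frame: the origin (TCP) lies at the very end of the fingers, on their centre line; the grasp point (between the pads) lies 19 mm behind it; z points along the fingers, x is the direction in which the jaws open and shut, and the axes are right-handed (so a half turn about z gives the same grasp; the last joint's range is limited). The gripper opens to 85 mm and grips with 20 to 120 N. Pads are 22 mm wide; open, the fingers measure 114 mm over their backs; the gripper's body (76 mm by 85 mm) begins 54 mm behind the grasp point. The pads swing forward as they close: fully open they stand 13 mm farther back than shut.
Start: joints at [1.078, 0.052, 1.401, -0, 1.689, -0.07], TCP at [0.215, 0.479, 0.231] pointing down, gripper open.
Joint ranges: [-2.9, 2.9], [-0.91, 2.17], [0.12, 2.37], [-1.06, 4.2], [0.26, 2.73], [-2.93, 2.93]. Speed limits (rad/s): [2.57, 2.57, 3.01, 3.14, 3.14, 3.14].

INTERFACE

Orientations are given as a unit quaternion [w, x, y, z].
In Python, from plant import arm, vision gives the robot as it stands. The module is installed in compiled form; this text tells all that it offers.
- The arm moves only by the shell command python3 -m pendant 'ROWS' [FORCE]. ROWS is JSON, a list that holds one entry, the list of rows, each a list of 5 numbers: the shift along the tool's x, y, z in mm, then the turn about the tool's z in rad, then the finger opening in mm, from 0 to 85.4. A call has exactly 8 rows; each row shifts and turns the pose as measured when the row begins, along the tool's axes as they then stand; what a row does not reach is not made up. A row lasts 1/8 s, in which the tool goes at most 62.5 mm and 10.7 degrees, less where a joint would pass 70% of its speed; a pose out of reach is approached as far as the arm can. A call with a gripper value outside its range is refused whole. The fingers move at their own pace and stop on an object; FORCE is the grip in N (left out, the last holds). Time passes only in rows, so rows that do not move let the fingers close, or fill a call up. It gives the time, the measured TCP pose, the force and the opening at its end, in the units of the state.
- arm.sense(): the state, without advancing time (a new reading comes with each control period).
- vision.grab_frame(name): name is "scene" or "side" or "wrist"; returns a dict with "image" (384x512x3 uint8, red, green, blue), "range_z" (384x512 float32, m along the optical axis (not along the pixel's ray), 0 where there is no reading), "intrinsics" (3x3 intrinsics, pixels), "D" ([k1, k2, p1, p2, k3] as OpenCV has them; the pictures are not rectified), "rvec" (rotation vector, rad) and "tvec" (3), from world to camera coordinates, as OpenCV has them; the wrist camera has in their place "mount" (4x4, takes a point from camera to tool coordinates, whose origin is the TCP and whose axes are the tool frame's). Camera axes: x right, y down, z forward; pixel columns grow to the right and rows downward; lengths in m; the calibration is good to about 2 mm. A picture is of the moment at which its call begins: read the wrist's pose just before it.
- arm.sign_off(): hands the job in, once; it reports no verdict.
The state is a dict: "time_s": time; "q": joint angles; "joint_velocities": joint speeds; "tau": joint torques, N m; "eef_pos": TCP position; "ee_rot": TCP orientation; "ft_force": force on the tool from outside, world axes, zero at the start; "ft_torque": the same for the moment, N m; "width": finger opening in m.
Only numpy, scipy, OpenCV 4.12 (cv2) and the standard library are available. Lean on these libraries where they do the work, as an engineer would, in place of code of your own. Each camera call takes 0.05 s, during which the arm holds its last target.

TASK

Take the depth rod with the disc collar from the rack and lower it, foot first, into the wide bore of the white setting block until it meets the sprung pad at the bottom. Press the rod down until the pad is fully down against its stop and keep it there for about a second, then ease off, let go and leave the rod standing in the bore. Leave the ball-knob rod in the rack.

Things in the scene. Friction and masses are not known exactly. Their poses are not given: they have to be found in the camera images.
- depth_rod: upright rod 165 mm tall, 0.2 kg: steel shank 24 mm in diameter, disc collar 50 mm wide from 100 to 108 mm, black handle 22 mm in diameter from 108 to 165 mm (grip here). Origin: centre of its foot, z up; yaw means nothing. Stands loose in one of two 32 mm holes, 110 mm apart, of a fixed grey rack 200x85x62 mm, foot 8 mm above the table; lift straight up over 55 mm to clear the rack
- gauge_bore (a point): centre of the mouth of the wide bore in the top of the fixed white setting block (150x84x95 mm; mouth 95 mm above the table); z up, out of the bore. The bore is 40 mm in diameter with a 3 mm chamfer, upright and blind; a sprung pad waits 65 mm below the mouth. The block's other hole, 80 mm away, is only 16 mm wide and not used
- bore_pad (a joint): travel of the sprung pad in the wide bore, m: 0 at rest (65 mm below the mouth), 0.008 fully down on its hard stop (73 mm below the mouth). It begins to move at about 3 N and is fully down at about 7 N, rod's weight included; the rod's weight alone does not move it, and it springs back up
- knob_rod: the other rod in the rack, to be left there: steel shank 24 mm in diameter with a 34 mm black ball on top and no collar, 110 mm tall (its top stands 118 mm above the table, so carry the depth rod over it or round it). Origin at the centre of its foot, z up.
There are look-alikes about, which are no part of the job. What is shaped like the depth_rod but green or yellow is not meant.

How it is judged:
By the outcome, as a careful person would: the job done as asked, in the order asked, and still so for the second after the job is handed in, with the robot touching nothing.
It also fails if it takes over 48 s, if anything falls off the work surface, if the arm or the gripper's body presses on something with over 40 N, if the wrist force passes 120 N, or if a joint passes its speed limit or range.

## Working session

There is one attempt and no reset: what is moved stays moved. The work goes in short steps, Python scripts to look and compute and a shell command to move; the robot and the scene stay as the last step left them, time stands still between calls to the robot, and variables do not carry over. Pictures are saved under pics/ and viewed, and the job is handed in when it is done.

```bash
mkdir -p pics
cat > h.py <<'E'
import numpy as np, cv2
from scipy.spatial.transform import Rotation as R
from plant import arm, vision
def grab(name, tag):
    s=arm.sense(); f=vision.grab_frame(name)
    cv2.imwrite(f'pics/{tag}.png', f['image'][:,:,::-1])
    np.savez(f'pics/{tag}.npz', pos=s['eef_pos'], rot=s['ee_rot'], **{k:np.asarray(v) for k,v in f.items()})
    return f,s
def load(tag): return np.load(f'pics/{tag}.npz')
def cam(d):
    """returns R,t camera->world"""
    if 'rvec' in d:
        Rm=cv2.Rodrigues(np.array(d['rvec'],float))[0]; return Rm.T, -Rm.T@np.array(d['tvec'],float).reshape(3)
    q=d['rot']; T=np.eye(4); T[:3,:3]=R.from_quat([q[1],q[2],q[3],q[0]]).as_matrix(); T[:3,3]=d['pos']
    T=T@d['mount']; return T[:3,:3],T[:3,3]
def ray(d,px):
    p=cv2.undistortPoints(np.array(px,float).reshape(-1,1,2),d['intrinsics'],d['D']).reshape(-1,2)
    A,c=cam(d); v=np.c_[p,np.ones(len(p))]@A.T; return c,v
def onplane(d,px,z):
    c,v=ray(d,px); return c+v*((z-c[2])/v[:,2])[:,None]
def cloud(d):
    h,w=d['range_z'].shape; u,v=np.meshgrid(np.arange(w),np.arange(h))
    px=np.c_[u.ravel(),v.ravel()]; c,r=ray(d,px); P=c+r*d['range_z'].reshape(-1,1)
    return P.reshape(h,w,3)
E
python3 - <<'E'
from h import *
for n in ('scene','side','wrist'): grab(n,n+'0')
s=arm.sense(); print(s)
for n in ('scene0','side0','wrist0'):
    print(cam(load(n)))
E
```

```text
{'time_s': 0.15, 'q': array([ 1.07770882e+00,  5.27001203e-02,  1.40146544e+00, -5.60084442e-06,
        1.68858998e+00, -7.02799233e-02]), 'joint_velocities': array([ 2.54606852e-03, -7.95681981e-06, -3.84037338e-03,  5.52521873e-04,
        1.02712167e-04, -1.90276682e-04]), 'tau': array([ 3.01550044e-04, -3.81948423e+01, -3.60425055e+01, -1.10543742e-04,
        4.61531337e-03, -1.43551807e-05]), 'eef_pos': array([0.21528772, 0.47859125, 0.23067484]), 'ee_rot': array([ 2.83089567e-04,  8.39738811e-01,  5.42990232e-01, -5.07886028e-04]), 'ft_force': array([0.02409687, 0.96773653, 1.62566078]), 'ft_torque': array([ 0.04861869,  0.04280609, -0.02132843]), 'width': 0.08530740440154917}
(array([[ 0.83890517, -0.40569867,  0.36283151],
       [-0.54411383, -0.64147512,  0.54078629],
       [ 0.01335111, -0.65109006, -0.75888305]]), array([ 0.0421201 , -0.60206723,  0.99142662]))
(array([[ 0.94671452, -0.14725409,  0.28643997],
       [-0.32206165, -0.42505876,  0.84593223],
       [-0.00281316, -0.89310766, -0.44983419]]), array([ 0.15433051, -0.92951452,  0.58716851]))
(array([[ 4.10507096e-01,  8.71526800e-01,  2.68188295e-01],
       [ 9.11857238e-01, -3.92173824e-01, -1.21309805e-01],
       [-5.48317409e-04,  2.94347974e-01, -9.55698158e-01]]), array([0.14783896, 0.51051456, 0.37333211]))
```

View pics/scene0.png

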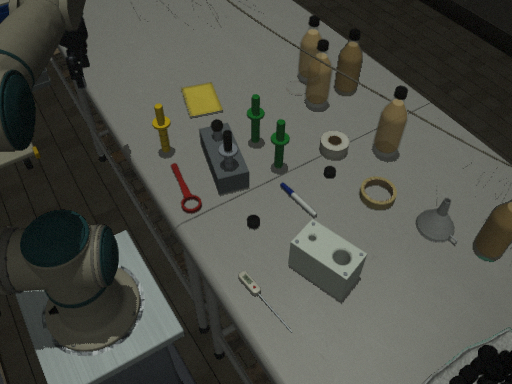

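View pics/side0.png

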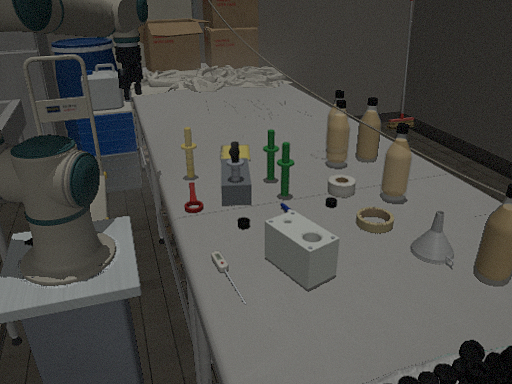

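View pics/wrist0.png

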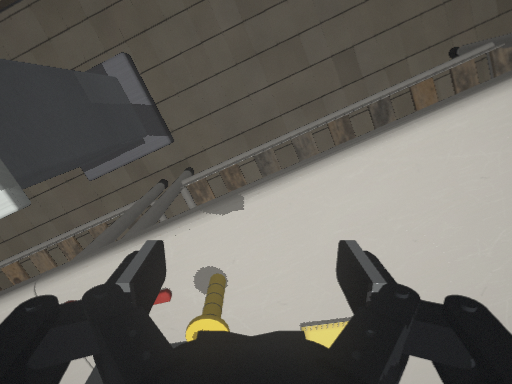

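Scene view: the depth rod has its black handle top near (227,133) and its collar near (228,158). The ball knob is at (217,126) and the wide bore mouth at (342,257). The yellow and green rods are decoys. I'll zoom in and measure these next.

Run:
```python
from h import *
a=cv2.imread('pics/scene0.png'); b=cv2.imread('pics/side0.png')
def crop(i,x,y,w,h): return cv2.resize(i[y:y+h,x:x+w],(400,400*h//w),interpolation=cv2.INTER_CUBIC)
t=np.hstack([crop(a,190,110,70,100*70//100+15),crop(b,210,130,70,85)])
t=t[:500]; cv2.imwrite('pics/z1.png',t)
t=np.hstack([crop(a,280,215,90,80),crop(b,255,205,90,80)]);cv2.imwrite('pics/z2.png',t)
```

```text
(no output)
```

View pics/z1.png

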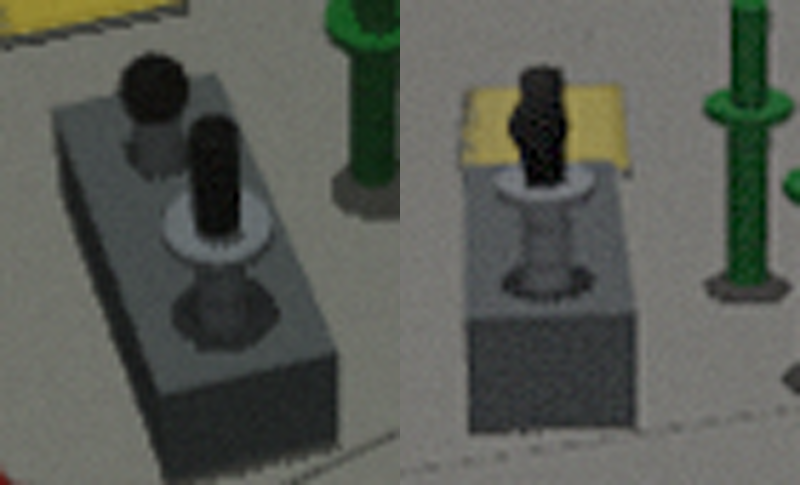

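View pics/z2.png

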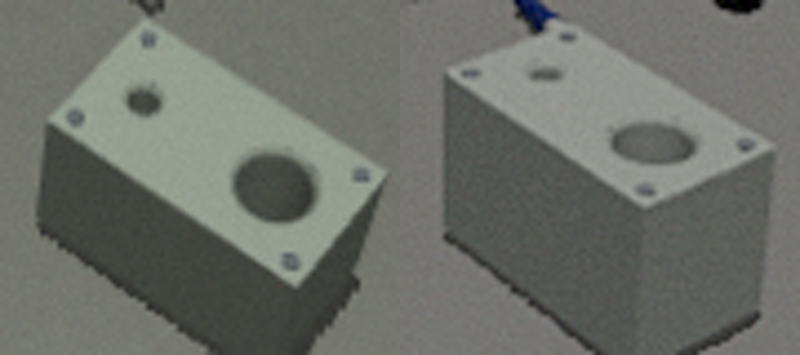

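The zooms show the collared rod in the near rack hole, with the ball knob in the far one. The bore centres are about (341.7,257.0) in scene and (311.8,237.1) in side.

Run:
```python
from h import *
np.set_printoptions(precision=4,suppress=True)
S=load('scene0');D=load('side0')
g=lambda x,y,x0,y0,s:(x0+(x+.5)/s-.5,y0+(y+.5)/s-.5)
s1=400/70;s2=400/90
def rep(n,ps,pd,z):
    a=onplane(S,[ps],z)[0];b=onplane(D,[pd],z)[0]
    c1,v1=ray(S,[ps]);c2,v2=ray(D,[pd]);A=np.c_[v1[0],-v2[0]];t=np.linalg.lstsq(A,c2-c1,rcond=None)[0]
    print(n,a[:2],b[:2],'tri',(c1+v1[0]*t[0]+c2+v2[0]*t[1])/2)
rep('bore',g(275,187,280,215,s2),g(253,143,255,205,s2),.095)
rep('small',g(144,101,280,215,s2),g(146,73,255,205,s2),.095)
rep('collar',g(218,223,190,110,s1),g(145,178,210,130,s1),.116)
rep('top',g(216,124,190,110,s1),g(143,73,210,130,s1),.173)
# depth
for n in('scene0','side0'):
    d=load(n);P=cloud(d);im=d['image'].astype(int);ok=d['range_z']>0
    x0=P[...,0];y0=P[...,1];z=P[...,2]
    m=ok&(z>.088)&(z<.1)&(np.hypot(x0-onplane(S,[(342,257)],.095)[0,0],y0-onplane(S,[(342,257)],.095)[0,1])<.13)
    r=cv2.minAreaRect((P[m][:,:2]*1000).astype(np.float32));print(n,'block',m.sum(),r, np.median(z[m]))
    c=onplane(S,[(228,149)],.116)[0]
    m=ok&(z>.128)&(z<.18)&(np.hypot(x0-c[0],y0-c[1])<.05)
    print('handle',m.sum(),P[m].mean(0),P[m].max(0),P[m].min(0))
    m=ok&(z>.108)&(z<.122)&(np.hypot(x0-c[0],y0-c[1])<.06)
    print('collar',m.sum(),P[m].mean(0),P[m].max(0),P[m].min(0))
    m=ok&(z>.055)&(z<.068)&(np.hypot(x0-c[0],y0-c[1])<.2)
    r=cv2.minAreaRect((P[m][:,:2]*1000).astype(np.float32));print('rack',m.sum(),r)
```

```text
bore [ 0.5104 -0.2366] [ 0.5084 -0.2398] tri [ 0.5112 -0.2354  0.092 ]
small [ 0.4865 -0.1604] [ 0.4853 -0.163 ] tri [ 0.4873 -0.1593  0.0927]
collar [0.4591 0.1649] [0.4584 0.1636] tri [0.4592 0.1656 0.1152]
top [0.462  0.1677] [0.4575 0.1588] tri [0.4625 0.1714 0.1687]
scene0 block 2016 ((499.9336242675781, -202.54977416992188), (89.64055633544922, 150.467041015625), 17.6800537109375) 0.09627382753405561
handle 149 [0.4549 0.1589 0.1572] [0.4666 0.1736 0.1782] [0.446  0.1518 0.1287]
collar 181 [0.4543 0.1574 0.1161] [0.4821 0.1882 0.1218] [0.4328 0.1369 0.1093]
rack 1247 ((525.2169799804688, 202.7474365234375), (207.32382202148438, 197.9084930419922), 76.05386352539062)
side0 block 1500 ((500.1435852050781, -203.73992919921875), (87.88734436035156, 152.20516967773438), 17.593889236450195) 0.09543808183854968
handle 121 [0.4568 0.1568 0.1527] [0.4695 0.1724 0.1718] [0.4474 0.1479 0.1282]
collar 113 [0.4568 0.1544 0.1156] [0.483  0.1874 0.1219] [0.4339 0.1374 0.1082]
rack 688 ((527.5220947265625, 200.23219299316406), (204.73760986328125, 198.9241485595703), 75.55231475830078)
```

The rod is near (0.459, 0.163) and the bore near (0.510, −0.238). I'm moving above the rod.

```bash
python3 -m pendant '[[[-23.5,44,0,0,85],[-23.5,44,0,0,85],[-23.5,44,0,0,85],[-23.5,44,0,0,85],[-23.5,44,0,0,85],[-23.5,44,0,0,85],[-23.5,44,0,0,85],[-23.5,44,0,0,85]]]' 60
python3 - <<'E'
from h import *
f,s=grab('wrist','wrist1');print(s['eef_pos'],s['ee_rot'],s['time_s'])
d=load('wrist1');A,c=cam(d)
print(cv2.projectPoints(np.array([[.459,.163,.173],[.459,.163,.116],s['eef_pos']]),cv2.Rodrigues(A.T)[0],-A.T@c,d['intrinsics'],d['D'])[0].reshape(-1,2))
E
```

```text
time_s: 1.15
eef_pos: [0.4641, 0.155, 0.2285]
ee_rot: [0.0, 0.838, 0.546, -0.002]
ft_force: [0.6, -0.4, 0.3]
width: 0.085
[0.46414231 0.15498103 0.22845044] [ 4.52751822e-04  8.37851660e-01  5.45893860e-01 -2.06984288e-03] 1.15
[[256.3276093  196.08499371]
 [255.35555401 175.9155758 ]
 [248.07977233 242.68677831]]
```

View pics/wrist1.png

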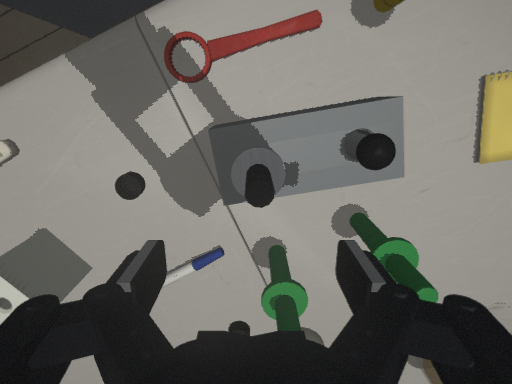

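Wrist view: the handle's top cap centre is about (260,193) and the collar centre (259,175). The knob is at (376,152), the green decoys' collars are at (285,299) and (398,255), and my predictions are 3–4 px off.

Run:
```python
from h import *
np.set_printoptions(precision=4,suppress=True)
d=load('wrist1');im=d['image']
crop=cv2.resize(im[100:240,200:420,::-1],(770,490),interpolation=cv2.INTER_CUBIC);cv2.imwrite('pics/z3.png',crop)
print('top',onplane(d,[(260,193)],.173),'collar',onplane(d,[(259,175)],.116),'knob',onplane(d,[(376,152)],.101))
hsv=cv2.cvtColor(im,cv2.COLOR_RGB2HSV)
A,c=cam(d)
print('green base shadows',onplane(d,[(268,250),(350,220)],0.0),'collars',onplane(d,[(285,299),(398,255)],.108))
q=d['rot'];T=R.from_quat([q[1],q[2],q[3],q[0]]).as_matrix();print(T)
for p in onplane(d,[(285,299),(398,255)],.108): print('rel tool',T.T@(p-[.4595,.1645,.108]))
P=cloud(d);z=P[...,2];m=(d['range_z']>0)&(z>.13)&(z<.18)&(np.hypot(P[...,0]-.459,P[...,1]-.163)<.05);print(m.sum(),P[m].mean(0))
m&=z>.168;print(m.sum(),P[m].mean(0))
```

```text
top [[0.4579 0.1663 0.173 ]] collar [[0.4595 0.1663 0.116 ]] knob [[0.4868 0.273  0.101 ]]
green base shadows [[0.5936 0.1253 0.    ]
 [0.5964 0.2457 0.    ]] collars [[0.5971 0.1371 0.108 ]
 [0.5941 0.2607 0.108 ]]
[[ 0.404   0.9148 -0.003 ]
 [ 0.9148 -0.404  -0.003 ]
 [-0.004  -0.0015 -1.    ]]
rel tool [ 0.0305  0.1369 -0.0003]
rel tool [ 0.1424  0.0843 -0.0007]
973 [0.4552 0.1666 0.166 ]
681 [0.4573 0.1658 0.1727]
```

View pics/z3.png

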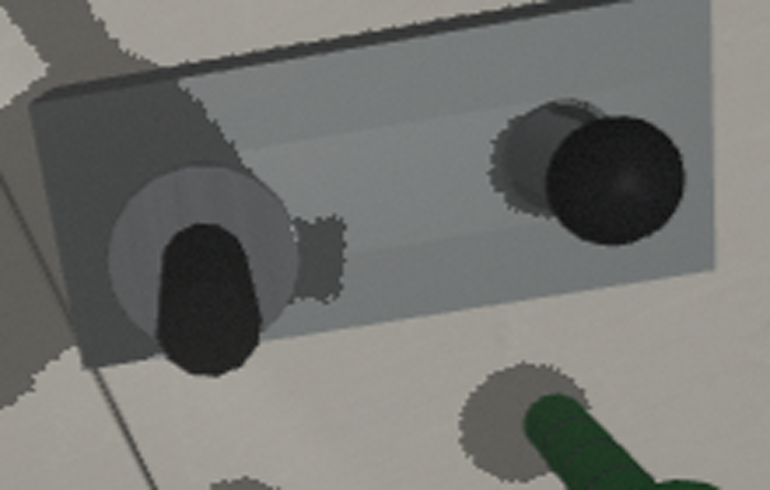

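```bash
python3 -m pendant '[[[4,-5,0,0,85],[3.6,-5,0,0,85],[0,0,20,0,85],[0,0,22,0,85],[0,0,22,0,85],[0,0,20,0,85],[0,0,10,0,85],[0,0,5,0,85]]]' 60
python3 - <<'E'
from h import *
np.set_printoptions(precision=4,suppress=True)
for n in('wrist','scene'): f,s=grab(n,n+'2')
print(s['eef_pos'],s['ft_force'])
cv2.imwrite('pics/z4.png',np.hstack([cv2.imread('pics/wrist2.png')[100:,100:450],cv2.resize(cv2.imread('pics/scene2.png')[60:220,160:320],(284,284))]
 if 0 else [cv2.imread('pics/wrist2.png')[:,80:460],cv2.resize(cv2.imread('pics/scene2.png')[60:220,160:320],(384,384))]))
E
```

```text
time_s: 2.2
eef_pos: [0.456, 0.1695, 0.127]
ee_rot: [0.001, 0.836, 0.548, -0.001]
ft_force: [0.3, 0.4, 0.1]
width: 0.0847
[0.4558 0.1694 0.1265] [ 0.2265 -0.5397 -0.4485]
```

View pics/z4.png

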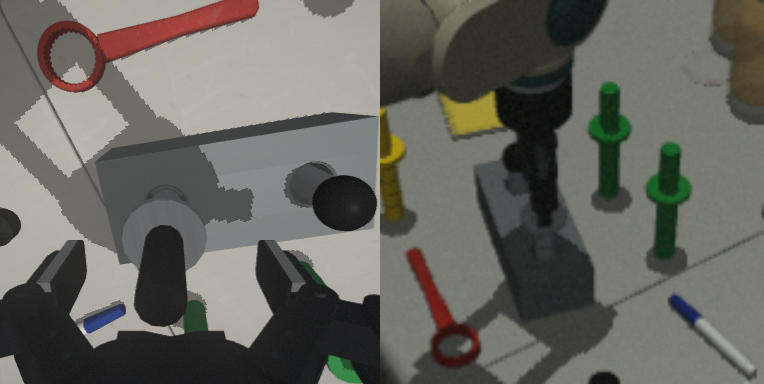

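The handle stands between the open fingers, slightly left of centre, at about column 162 against 170. The fingers are clear of the collar and the knob. A small correction first, then I'll close.

```bash
python3 -m pendant '[[[-2,3.5,2,0,85],[0,0,0,0,5],[0,0,0,0,5],[0,0,0,0,5],[0,0,0,0,5],[0,0,0,0,5],[0,0,0,0,5],[0,0,0,0,5]]]' 70
```

```text
time_s: 3.3
eef_pos: [0.4598, 0.1656, 0.1272]
ee_rot: [0.002, 0.837, 0.548, -0.0]
ft_force: [-0.0, -0.5, 0.5]
width: 0.0204
```

```bash
python3 -m pendant '[[[0,0,-5,0,5],[0,0,-15,0,5],[0,0,-20,0,5],[0,0,-20,0,5],[0,0,-20,0,5],[0,0,-20,0,5],[0,0,-20,0,5],[0,0,-15,0,5]]]' 70
python3 - <<'E'
from h import *
np.set_printoptions(precision=4,suppress=True)
for n in('wrist','scene','side'): f,s=grab(n,n+'3')
print(s['eef_pos'],s['ft_force'],s['width'])
cv2.imwrite('pics/z5.png',np.hstack([cv2.imread('pics/side3.png')[60:260,160:360],cv2.imread('pics/scene3.png')[20:220,160:320]]).repeat(2,0).repeat(2,1))
E
```

```text
time_s: 4.3
eef_pos: [0.4587, 0.1662, 0.2706]
ee_rot: [0.002, 0.836, 0.548, 0.0]
ft_force: [1.0, 0.8, -2.5]
width: 0.0205
[0.4592 0.1663 0.2712] [ 0.7116 -1.0692 -2.6576] 0.02044078233759015
```

View pics/z5.png

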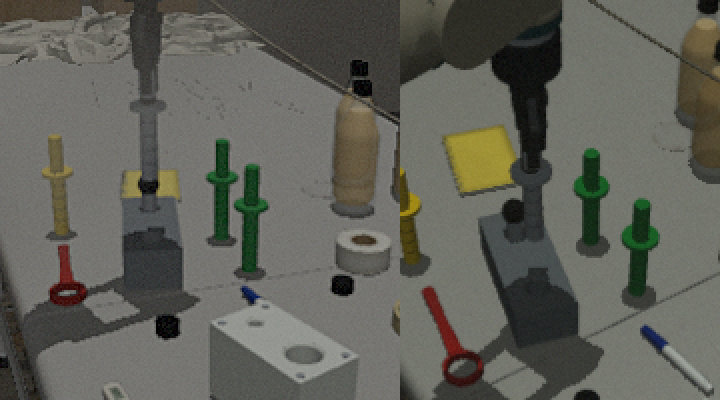

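View pics/wrist3.png

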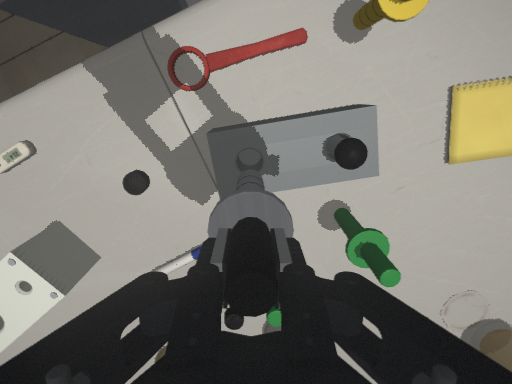

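The rod hangs upright in the grip and is clear of the rack; in the wrist view its foot is at (248,158). The ball-knob rod stays in the rack. I'm carrying it to a point 50 mm beside the bore for a closer look.

```bash
python3 -m pendant '[[[-20,14,0,0,5],[-40,28,0,0,5],[-45,32,0,0,5],[-45,32,0,0,5],[-45,32,0,0,5],[-45,32,0,0,5],[-40,28,0,0,5],[-20,14,0,0,5]]]' 70
python3 - <<'E'
from h import *
np.set_printoptions(precision=4,suppress=True)
for n in('wrist','scene','side'): f,s=grab(n,n+'4')
print(s['eef_pos'],s['ft_force'],s['width'])
E
```

```text
time_s: 5.45
eef_pos: [0.5332, -0.2024, 0.2594]
ee_rot: [-0.004, 0.835, 0.55, -0.005]
ft_force: [0.3, 1.7, -1.5]
width: 0.0205
[ 0.533  -0.2024  0.2589] [ 0.3199 -0.3142 -3.0634] 0.02032394518985919
```

View pics/wrist4.png

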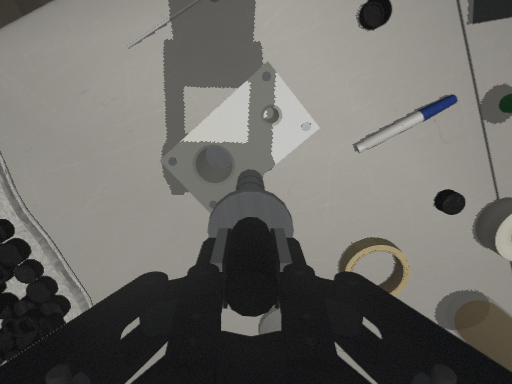

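Run:
```python
from h import *
np.set_printoptions(precision=4,suppress=True)
d=load('wrist4')
cv2.imwrite('pics/z6.png',cv2.resize(d['image'][120:220,170:300,::-1],(780,600),interpolation=cv2.INTER_CUBIC))
s=load('scene4')['image'];e=load('side4')['image']
cv2.imwrite('pics/z7.png',np.hstack([s[150:300,270:400,::-1],e[90:240,240:370,::-1]]).repeat(3,0).repeat(3,1))
```

```text
(no output)
```

View pics/z6.png

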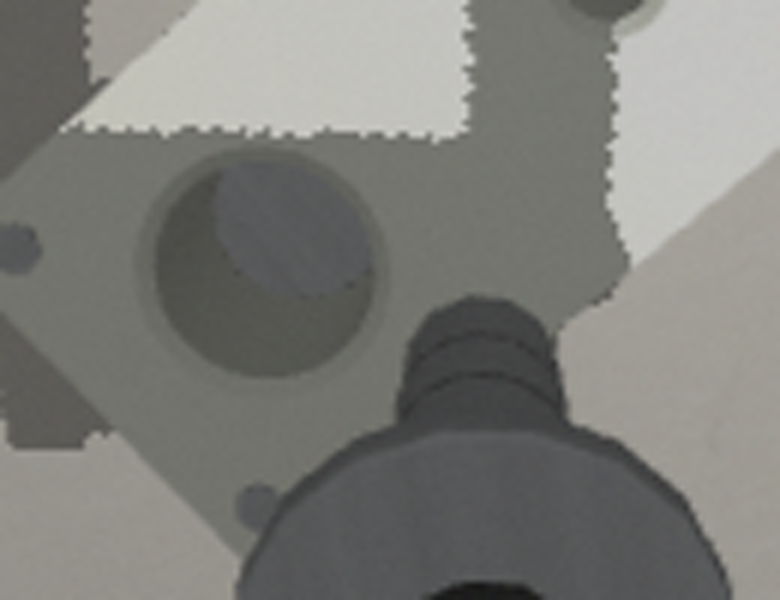

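View pics/z7.png

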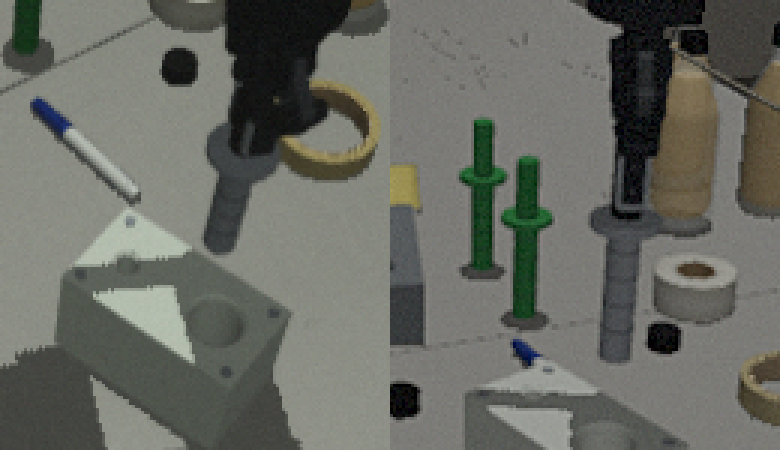

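In the wrist zoom the chamfered mouth is an ellipse centred near crop (262,268). The rod's foot has its front edge at crop y≈297, with x from 405 to 558. The rod looks upright in both side views. Now I'll compute the offset.

Run:
```python
from h import *
np.set_printoptions(precision=4,suppress=True)
d=load('wrist4');A,c=cam(d)
q=d['rot'];T=R.from_quat([q[1],q[2],q[3],q[0]]).as_matrix();print('T\n',T)
cp=lambda x,y:(170+(x+.5)/6-.5,120+(y+.5)/6-.5)
b=onplane(d,[cp(262,268)],.095)[0];print('bore wrist',b)
mk=[cp(135,268),cp(390,268),cp(262,145),cp(262,390)];M=onplane(d,mk,.095);print('dia',np.linalg.norm(M[0]-M[1]),np.linalg.norm(M[2]-M[3]))
# predicted foot circle: along tool z 119 mm beyond TCP
def pr(P): return cv2.projectPoints(np.asarray(P,float),cv2.Rodrigues(A.T)[0],-A.T@c,d['intrinsics'],d['D'])[0].reshape(-1,2)
th=np.linspace(0,2*np.pi,73)
for zz in (.113,.119,.125):
    C=d['pos']+(np.c_[.012*np.cos(th),.012*np.sin(th),th*0+zz])@T.T
    p=(pr(C)-[170,120]+.5)*6-.5; print(zz,'foot crop x',p[:,0].min(),p[:,0].max(),'y',p[:,1].min(),'centre',p.mean(0))
# collar front edge bottom/top (crop) top edge y~430, sides at y 600
foot=d['pos']+T@[0,0,.119]; print('foot',foot,'tool-rel bore',T.T@(b-foot))
P=[d['pos']+T@[0,0,t] for t in(-.04,.011,.019,.119)]
for n in('scene4','side4'):
    e=load(n); print(n,cv2.projectPoints(np.array(P),e['rvec'],e['tvec'],e['intrinsics'],e['D'])[0].reshape(-1,2))
```

```text
T
 [[ 0.3945  0.9188 -0.0133]
 [ 0.9189 -0.3945  0.0011]
 [-0.0042 -0.0127 -0.9999]]
bore wrist [ 0.5094 -0.2348  0.095 ]
dia 0.045432952426709625 0.044445745445745435
0.113 foot crop x 397.3494894177549 555.9909814576973 y 309.55624108247935 centre [477.7573 386.2383]
0.119 foot crop x 399.1954511232157 554.4945501221571 y 300.18948332752245 centre [477.9091 375.3871]
0.125 foot crop x 400.9652172596706 553.0598818919683 y 291.21421862216596 centre [478.0547 364.9833]
foot [ 0.5316 -0.2023  0.1404] tool-rel bore [-0.0385 -0.007   0.0456]
scene4 [[355.1083 181.4769]
 [350.623  198.2678]
 [349.9494 200.7806]
 [342.1458 229.7143]]
side4 [[320.6296 137.5288]
 [318.761  161.358 ]
 [318.4748 164.9873]
 [315.0478 208.0125]]
```

The predicted and seen foot positions agree to under 1 mm, and the bore is (−39, −7) mm away in tool x/y. I'll shift over it and check.

```bash
python3 -m pendant '[[[-10,-2,0,0,5],[-15,-3,0,0,5],[-10,-2,0,0,5],[-4,0,0,0,5],[0,0,0,0,5],[0,0,10,0,5],[0,0,10,0,5],[0,0,5,0,5]]]' 70
python3 - <<'E'
from h import *
np.set_printoptions(precision=4,suppress=True)
for n in('wrist','scene','side'): f,s=grab(n,n+'5')
print(s['eef_pos'],s['ee_rot'],s['ft_force'],s['width'])
d=load('wrist5');q=d['rot'];T=R.from_quat([q[1],q[2],q[3],q[0]]).as_matrix()
print(T[:,2]); print('bore in tool, foot at z.119',T.T@(np.array([.5095,-.236,.095])-d['pos']))
k=3
cv2.imwrite('pics/z8.png',np.hstack([cv2.resize(d['image'][120:260,180:320,::-1],(420,420)),load('scene5')['image'][190:330,280:370,::-1].repeat(3,0).repeat(3,1)[:, :],])[:, :])
cv2.imwrite('pics/z9.png',load('side5')['image'][150:280,240:380,::-1].repeat(4,0).repeat(4,1))
E
```

```text
time_s: 6.6
eef_pos: [0.5093, -0.2332, 0.2327]
ee_rot: [-0.005, 0.834, 0.552, -0.005]
ft_force: [-0.6, 0.3, -1.4]
width: 0.0203
[ 0.5092 -0.2332  0.2327] [-0.005   0.8339  0.5518 -0.0053] [-0.1789 -0.353  -1.8215] 0.02069808079495404
[-0.0139  0.0023 -0.9999]
bore in tool, foot at z.119 [-0.002   0.0031  0.1376]
```

View pics/z8.png

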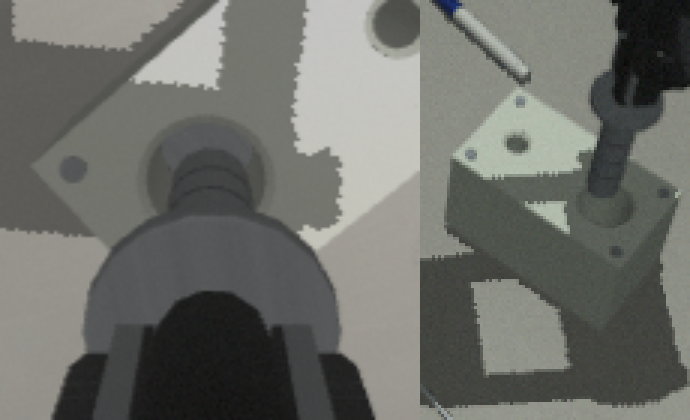

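View pics/z9.png

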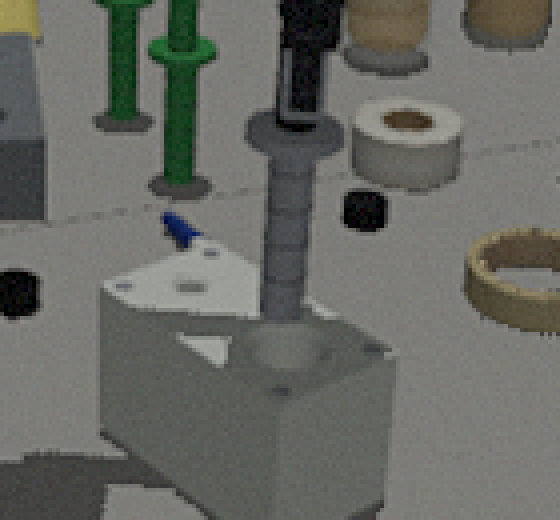

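The foot is over the bore, about 2 mm right (tool +x) and 3 mm short in tool y. Correcting that, then descending most of the way.

```bash
python3 -m pendant '[[[-2,3,0,0,5],[0,0,8,0,5],[0,0,10,0,5],[0,0,10,0,5],[0,0,12,0,5],[0,0,12,0,5],[0,0,10,0,5],[0,0,6,0,5]]]' 70
python3 - <<'E'
from h import *
np.set_printoptions(precision=4,suppress=True)
for n in('wrist','scene','side'): f,s=grab(n,n+'6')
print(s['eef_pos'],s['ft_force'],s['width'])
d=load('wrist6')
cv2.imwrite('pics/z10.png',np.hstack([cv2.resize(d['image'][120:260,180:320,::-1],(420,420)),cv2.resize(load('scene6')['image'][190:300,280:370,::-1],(344,420))]))
q=d['rot'];T=R.from_quat([q[1],q[2],q[3],q[0]]).as_matrix();print(T[:,2],T.T@(np.array([.5095,-.236,.095])-d['pos']))
E
```

```text
time_s: 7.75
eef_pos: [0.5106, -0.2365, 0.1607]
ee_rot: [-0.004, 0.834, 0.552, -0.005]
ft_force: [-0.4, 0.3, -1.8]
width: 0.0207
[ 0.5105 -0.2364  0.1607] [ 0.5181 -0.4482 -2.2853] 0.020456028450708662
[-0.0132  0.0019 -0.9999] [ 0.0002 -0.0003  0.0657]
```

View pics/z10.png

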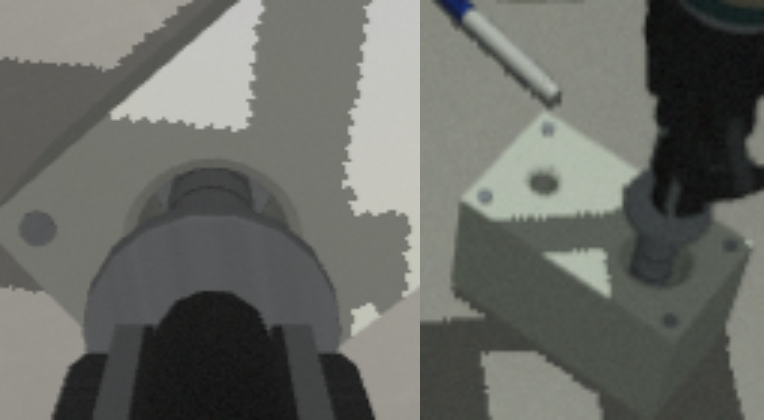

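The foot is centred inside the bore, about 12 mm above the pad. Next, a slow approach.

```bash
python3 -m pendant '[[[0,0,4,0,5],[0,0,3,0,5],[0,0,2,0,5],[0,0,1,0,5],[0,0,0,0,5],[0,0,0,0,5],[0,0,0,0,5],[0,0,0,0,5]]]' 80
```

```text
time_s: 8.9
eef_pos: [0.5112, -0.2369, 0.1524]
ee_rot: [-0.003, 0.834, 0.552, -0.004]
ft_force: [0.4, -0.9, -2.1]
width: 0.0203
```

```bash
python3 -m pendant '[[[0,0,1,0,5],[0,0,1,0,5],[0,0,1,0,5],[0,0,1,0,5],[0,0,1,0,5],[0,0,1,0,5],[0,0,0,0,5],[0,0,0,0,5]]]' 80
```

```text
time_s: 9.9
eef_pos: [0.5115, -0.237, 0.1477]
ee_rot: [-0.002, 0.834, 0.552, -0.004]
ft_force: [-0.8, 1.1, 1.7]
width: 0.0203
```

```bash
python3 -m pendant '[[[0,0,1,0,5],[0,0,1,0,5],[0,0,1,0,5],[0,0,1,0,5],[0,0,1,0,5],[0,0,0,0,5],[0,0,0,0,5],[0,0,0,0,5]]]' 80
```

```text
time_s: 10.9
eef_pos: [0.5117, -0.2371, 0.1434]
ee_rot: [-0.002, 0.834, 0.552, -0.003]
ft_force: [-1.9, 1.5, 4.4]
width: 0.0204
```

```bash
python3 -m pendant '[[[0,0,1,0,5],[0,0,1,0,5],[0,0,1,0,5],[0,0,1,0,5],[0,0,1,0,5],[0,0,1,0,5],[0,0,1,0,5],[0,0,1,0,5]]]' 80
```

```text
time_s: 11.9
eef_pos: [0.5123, -0.2373, 0.1411]
ee_rot: [0.0, 0.834, 0.552, -0.003]
ft_force: [-4.6, 1.8, 9.7]
width: 0.0204
```

Force is climbing sharply with little travel, so the pad is reaching its stop. I'll press a bit harder and hold.

```bash
python3 -m pendant '[[[0,0,2,0,5],[0,0,2,0,5],[0,0,2,0,5],[0,0,2,0,5],[0,0,2,0,5],[0,0,2,0,5],[0,0,2,0,5],[0,0,2,0,5]]]' 80
```

```text
time_s: 12.9
eef_pos: [0.5126, -0.2374, 0.1411]
ee_rot: [0.003, 0.834, 0.552, -0.001]
ft_force: [-6.4, 2.8, 14.7]
width: 0.0203
```

Run:
```python
from h import *
np.set_printoptions(precision=4,suppress=True)
for n in('scene','side'): f,s=grab(n,n+'7')
print(s['eef_pos'],s['ft_force'],s['width'])
cv2.imwrite('pics/z11.png',np.hstack([cv2.resize(load('side7')['image'][170:290,250:360,::-1],(385,420)),cv2.resize(load('scene7')['image'][190:300,280:370,::-1],(344,420))]))
```

```text
[ 0.5126 -0.2374  0.1411] [-6.1622  3.858  15.2958] 0.020266958402376568
```

View pics/z11.png

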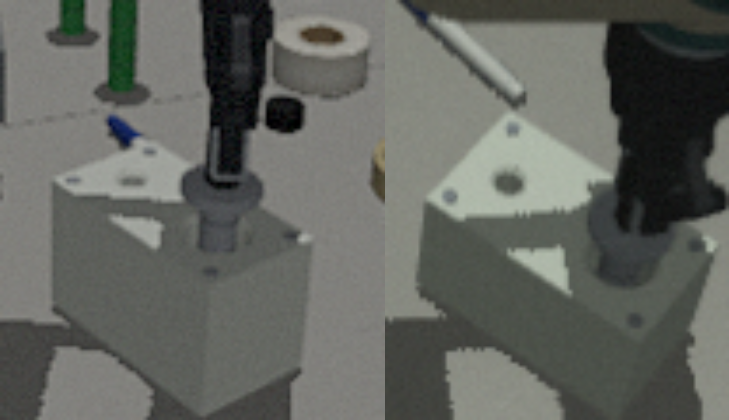

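The TCP height held at 0.1411 m while the force rose from 10 to 15 N. That puts the foot at 0.022 m, 73 mm below the mouth, so the pad is on its hard stop. In the picture the collar stands clear above the block top. I'll hold a touch longer, then ease off.

```bash
python3 -m pendant '[[[0,0,2,0,5],[0,0,2,0,5],[0,0,1,0,5],[0,0,0,0,5],[0,0,-1,0,5],[0,0,-1,0,5],[0,0,-1,0,5],[0,0,-1,0,5]]]' 80
```

```text
time_s: 14.0
eef_pos: [0.5116, -0.237, 0.1449]
ee_rot: [0.003, 0.834, 0.552, -0.001]
ft_force: [-1.7, 0.6, 2.7]
width: 0.02
```

```bash
python3 -m pendant '[[[0,0,-1,0,5],[0,0,-1,0,5],[0,0,-1,0,5],[0,0,-1,0,5],[0,0,0,0,5],[0,0,0,0,5],[0,0,0,0,5],[0,0,0,0,5]]]' 80
```

```text
time_s: 15.0
eef_pos: [0.5115, -0.2369, 0.1481]
ee_rot: [0.002, 0.834, 0.552, -0.002]
ft_force: [-1.0, 0.7, 0.8]
width: 0.0203
```

```bash
python3 -m pendant '[[[0,0,-0.8,0,5],[0,0,0,0,5],[0,0,0,0,15],[0,0,0,0,23],[0,0,0,0,30],[0,0,0,0,50],[0,0,0,0,70],[0,0,0,0,85]]]' 20
python3 - <<'E'
from h import *
f,s=grab('wrist','wrist8'); print(s['eef_pos'],s['ft_force'],s['width'])
E
```

```text
time_s: 16.0
eef_pos: [0.5119, -0.2371, 0.1487]
ee_rot: [0.003, 0.834, 0.552, -0.001]
ft_force: [0.5, -0.5, 0.8]
width: 0.0824
[ 0.51191846 -0.23714004  0.14872373] [ 0.5045927 -0.4976354  0.834633 ] 0.08241389282426645
```

View pics/wrist8.png

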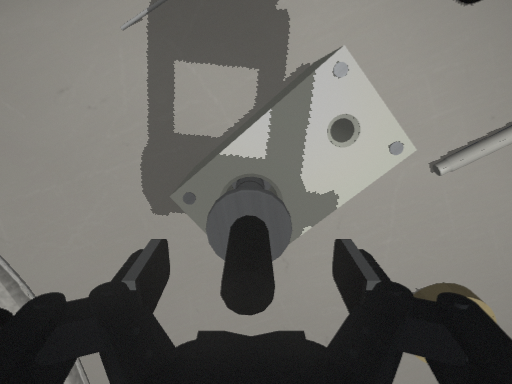

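The rod stands free between the open fingers, with the handle top at about (248,290). Withdrawing straight up.

```bash
python3 -m pendant '[[[0,0,-8,0,85],[0,0,-15,0,85],[0,0,-20,0,85],[0,0,-25,0,85],[0,0,-25,0,85],[0,0,-20,0,85],[0,0,-10,0,85],[0,0,0,0,85]]]' 20
python3 - <<'E'
from h import *
np.set_printoptions(precision=4,suppress=True)
for n in('wrist','scene','side'): f,s=grab(n,n+'9')
print(s['eef_pos'],s['ft_force'],s['width'],s['time_s'])
cv2.imwrite('pics/z12.png',np.hstack([cv2.resize(load('side9')['image'][130:290,180:360,::-1],(396,352)),cv2.resize(load('scene9')['image'][100:300,190:390,::-1],(352,352))]))
for n in('wrist9','scene9','side9'):
    d=load(n);P=cloud(d);z=P[...,2];r=np.hypot(P[...,0]-.511,P[...,1]+.237)
    ok=d['range_z']>0
    m=ok&(r<.025)&(z>.185)&(z<.2);m2=ok&(r<.03)&(z>.125)&(z<.145)
    print(n,m.sum(),P[m].mean(0),np.percentile(z[m],80),'collar',m2.sum(),P[m2].mean(0),np.median(z[m2]))
E
```

```text
time_s: 17.05
eef_pos: [0.512, -0.2364, 0.2833]
ee_rot: [0.006, 0.834, 0.552, 0.0]
ft_force: [0.9, 0.7, -0.1]
width: 0.085
[ 0.5117 -0.2362  0.2818] [-0.1323 -0.2207 -0.625 ] 0.08494790584555165 17.15
wrist9 548 [ 0.5084 -0.2357  0.1943] 0.19547857143668151 collar 1179 [ 0.5038 -0.2336  0.1381] 0.138141679315609
scene9 101 [ 0.5078 -0.2394  0.1947] 0.197659535547009 collar 272 [ 0.5041 -0.2412  0.1393] 0.1395120143653657
side9 84 [ 0.5079 -0.242   0.1925] 0.19558549086898475 collar 251 [ 0.506  -0.2462  0.1378] 0.13820149388672637
```

View pics/z12.png

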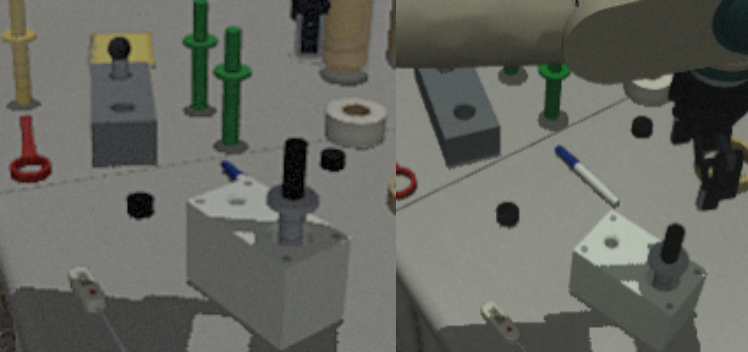

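View pics/wrist9.png

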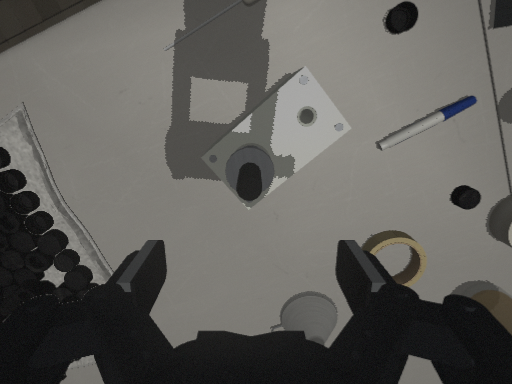

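The rod stands in the wide bore with its collar top at 0.138 m and handle top at 0.195 m, so its foot is on the pad at rest height. The ball-knob rod is still in the rack and the gripper is well clear. Handing in.

```bash
python3 -c "
from plant import arm
print(arm.sign_off())"
```

```text
the job is handed in; nothing more can be done
None
```

The depth rod is standing in the wide bore of the white setting block, and I handed the job in at about 17 s. I lifted it from the rack by its handle and lowered it foot first onto the pad. I then pressed until travel stopped, held it there for over a second, eased off, let go and withdrew straight up.

**Pad on its stop:** while I held it, the tool height stayed at 0.1411 m as the wrist force rose from about 10 to 15 N. That puts the foot about 73 mm below the mouth, where the hard stop is. I had no direct reading of the pad itself.

**Final state:** depth readings from all three cameras put the collar top at about 0.138 m and the handle top at about 0.195 m, so the foot is back on the pad at its rest height. The ball-knob rod is still in the rack, and the gripper is open more than 80 mm above the rod.

**Disagreements:** the cameras differed by up to 5 mm on the bore's position, so I aligned mainly by the wrist camera, which saw foot and bore together. The tool leaned up to about 0.8° while carrying, which caused up to about 7 N of sideways force while pressing. No check failed.

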